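Clear a pile of optics parts into their trays

TASK

Take the pile of three optics parts apart and put these and the fourth part, which stands by itself, each upright and flat on the floor of the tray made for its shape: the oblong riser block, the big round post base, the cube and the slim lens tube. Set them down, do not drop them or tip them over, and leave the mirror and the screwdriver where they are.

Things in the scene. Friction and masses are not known exactly. Their poses are not given: they have to be found in the camera images.
- riser_mid (a point): Riser block: plain bright aluminium rectangular block, 56 mm (its x) by 96 mm (its y) by 40 mm high, with bolt holes in its top; loose, 0.3 to 0.65 kg. The point is its centre, 20 mm above its underside. The cube and the tube may be standing on it. Upright; its z axis points up.
- postbase_mid (a point): Post base: solid round steel disc, 60 mm diameter, 40 mm high, with small holes in its top; loose, 0.3 to 0.65 kg. The point is its centre, 20 mm above its underside. The cube and the tube may be standing on it. Upright; its z axis points up.
- cube_mid (a point): Optics cube: black cube with 40 mm edges and a round glass window in each of its four upright faces; loose, about 0.12 kg. At the start it stands on top of either the riser block or the post base. The point is its centre, 20 mm above its underside; its x and y axes are square to its faces. Upright; its z axis points up.
- tube_mid (a point): Lens tube: slim upright grey cylinder with black bands and a glass lens on top, 28 mm diameter, 46 mm high; loose, about 0.06 kg. At the start it stands on top of the cube. The point is its centre, 23 mm above its underside. Upright; its z axis points up.
- tray_riser: Riser block's tray: the large oblong tray, fixed to the table, inside 72 mm (its x) by 112 mm (its y). As in all four trays, the floor is black, 3 mm above the table, and the grey rim is 4 mm thick with its top 8 mm above the table, so that fingertips have to stay above the rim while they let go: hold each part by its upper half. The origin is the centre of its underside, at table height.
- tray_postbase: Post base's tray: the large round tray, fixed, inside diameter 76 mm, floor 3 mm and rim top 8 mm above the table. The origin is the centre of its underside.
- tray_cube: Cube's tray: the square tray, fixed, inside 56 mm by 56 mm along its x and y, floor 3 mm and rim top 8 mm above the table. The origin is the centre of its underside.
- tray_tube: Lens tube's tray: the small round tray, fixed, inside diameter 44 mm, floor 3 mm and rim top 8 mm above the table. The origin is the centre of its underside.
- mirror: A bystander: small mirror in a black square mount on a short post with a round 40 mm foot, 67 mm high, loose, fragile. The origin is the centre of its underside.
- driver: A bystander: small screwdriver lying on the table, about 115 mm long along its y (black handle 60 x 16 mm at its -y end), 14 mm high, loose. The origin is on its underside, about the middle of its length.
Mind the look-alikes: they are no part of the job. Leave any brown or purple look-alike of the tray_riser alone. Leave any pink look-alike of the part that bears riser_mid alone.

How it is judged (in metres and radians):
At the end, for the whole second after the job is handed in: Each part stands upright (within 0.08 rad), at rest and let go, flat on the floor of its own tray (height within 3 mm, centre within 12 mm of the tray's centre); the mirror and the screwdriver are within 15 mm of where they started (horizontal distance between riser_mid and tray_riser below 0.012 m and z of riser_mid in the frame of tray_riser between 0.02 and 0.026 m and angle between each of riser_mid, postbase_mid, cube_mid, tube_mid's own z axis and vertical below 0.08 rad and linear speed of each of riser, postbase, cube, tube below 0.02 m/s and horizontal distance between postbase_mid and tray_postbase below 0.012 m and z of postbase_mid in the frame of tray_postbase between 0.02 and 0.026 m and horizontal distance between cube_mid and tray_cube below 0.012 m and z of cube_mid in the frame of tray_cube between 0.02 and 0.026 m and horizontal distance between tube_mid and tray_tube below 0.012 m and z of tube_mid in the frame of tray_tube between 0.023 and 0.029 m and not (distance of mirror from where it was at the start of the episode above 0.015 m) and not (distance of driver from where it was at the start of the episode above 0.015 m)); the robot touches nothing.
It fails at once if a part is dropped into its tray (faster than 0.7 m/s close above it) instead of being set down ((horizontal distance between riser_mid and tray_riser below 0.03 m and z of riser_mid in the frame of tray_riser below 0.06 m and linear speed of riser above 0.7 m/s) or (horizontal distance between postbase_mid and tray_postbase below 0.03 m and z of postbase_mid in the frame of tray_postbase below 0.06 m and linear speed of postbase above 0.7 m/s) or (horizontal distance between cube_mid and tray_cube below 0.03 m and z of cube_mid in the frame of tray_cube below 0.06 m and linear speed of cube above 0.7 m/s) or (horizontal distance between tube_mid and tray_tube below 0.03 m and z of tube_mid in the frame of tray_tube below 0.063 m and linear speed of tube above 0.7 m/s)).
It fails at once if a part is tipped over (angle between any of riser_mid, postbase_mid, cube_mid, tube_mid's own z axis and vertical above 0.8 rad).
It fails at once if the mirror is moved by more than 15 mm (distance of mirror from where it was at the start of the episode above 0.015 m).
It fails at once if the screwdriver is moved by more than 15 mm (distance of driver from where it was at the start of the episode above 0.015 m).
It fails at once if the mirror is knocked over (angle between mirror's own z axis and vertical above 0.3 rad).
It also fails if it takes over 102 s, if anything falls off the work surface, if the arm or the gripper's body presses on something with over 40 N, if the wrist force passes 120 N, or if a joint passes its speed limit or range.

ROBOT

A 6-joint arm with a two-finger parallel gripper is mounted at the origin on the work surface. World frame = base frame: x ahead of the robot, y to its left, z up, the work surface at z = 0. Lengths are in m, angles in degrees, forces in N, time in s.
With the tool pointing down it reaches from about 0.25 to 0.725 m from the base axis. Payload 9.7 kg.
Tool frame: the origin (TCP) lies at the very end of the fingers, on their centre line; the grasp point (between the pads) lies 19 mm behind it; z points along the fingers, y is the line along which they close (so a half turn about z gives the same grasp; the last joint's range is limited). The gripper opens to 85 mm and grips with 20 to 120 N. Pads are 22 mm wide; open, the fingers measure 114 mm over their backs; the gripper's body (76 mm by 85 mm) begins 54 mm behind the grasp point. The pads swing forward as they close: fully open they stand 13 mm farther back than shut.
Start: joints at [-72.708, 4.979, 10.078, 95.1, 0, 90], TCP at [0.163, -0.525, 0.231] pointing down, gripper open.
Joint ranges: [-179.16, 179.16], [-48.56, 103.87], [-65.8, 70.77], [-126.05, 130.52], [-82.76, 87.17], [-180, 180]. Speed limits (degrees/s): [127.2, 127.2, 147.25, 180, 180, 180].

INTERFACE

Orientations are given as [roll, pitch, yaw] about the fixed x, y, z axes, in that order (R = Rz(yaw) Ry(pitch) Rx(roll)).
In Python, from workcell import bot, viewer, finder gives the robot as it stands. The module is installed in compiled form; this text tells all that it offers.
- The arm moves only by the shell command python3 -m inch 'ROWS' [FORCE]. ROWS is JSON, a list that holds one entry, the list of rows, each a list of 7 numbers: the opening in per cent of the stroke, from 0 (shut) to 100 (fully open), then the shift along the tool's x, y, z in mm, then the turn, a rotation vector about the tool's x, y, z in degrees. In form: [[[grip, tx, ty, tz, ax, ay, az], ...]]. A call has 1 to 8 rows; each row shifts and turns the commanded pose from where the row before left it, along the tool's axes as they then stand; what a row does not reach is not made up. A row lasts 1/8 s, in which the tool goes at most 62.5 mm and 10.7 degrees, less where a joint would pass 70% of its speed; a pose out of reach is approached as far as the arm can. A call with a gripper value outside its range is refused whole. The fingers move at their own pace and stop on an object; FORCE is the grip in N (left out, the last holds). Time passes only in rows, so rows that do not move let the fingers close. It gives the time, the measured TCP pose, the force, the opening and the grip force at its end, in the units of the state.
- bot.get_obs(): the state, without advancing time (a new reading comes with each control period).
- viewer.camera(name): name is "side" or "top" or "wrist"; returns a dict with "pixels" (384x512x3 uint8, red, green, blue), "vfov" (degrees; the focal length in pixels is half the picture's height over the tangent of half this angle, whatever the lens; pixels are square), "cx", "cy" (the principal point, pixels), "R" (3x3) and "t" (3): a world point X has camera coordinates R X + t. Camera axes: x right, y down, z forward; pixel columns grow to the right and rows downward; lengths in m; the calibration is good to about 2 mm. A picture is of the moment at which its call begins. There is no depth.
- bot.job_done(): hands the job in; it is judged then, once.
Trained networks look in the newest picture that a camera, given by its name, has taken for a name from the list of things; names that differ only in an ending like _2 or _b are one class to them, and where a whole thing is asked for, a point or a joint stands for the part that bears it (a point fixed in the world has none). Each returns a list of dicts, best first, with "conf" (0 to 1); they miss things now and then, are a little off and sometimes report something else, mostly with a low value. They report only what shows in the picture. A call takes as long as a camera call. They do not tell look-alikes from the thing itself.
- finder.outline_of(camera, thing): "pixels" (384x512 bool, what is visible of it) and "extent" ([centre column, centre row, width, height] in pixels, round what is visible of it).
- finder.mark_of(camera, thing): "position" ([column, row] in pixels: a listed point, or the origin of a listed thing).
The state is a dict: "time": time; "q": joint angles; "qd": joint speeds; "joint_efforts": joint torques, N m; "ee_pos": TCP position; "tcp_rot": TCP orientation; "wrist_force": force on the tool from outside, world axes, zero at the start; "torque": the same for the moment, N m; "opening": finger opening in m; "grasp_force": force on a finger pad.
Only numpy, scipy, OpenCV 4.12 (cv2) and the standard library are available. Lean on these libraries where they do the work, as an engineer would, in place of code of your own. Each camera call takes 0.05 s, during which the arm holds its last target. There are 200 camera calls.

## Working session

There is one attempt and no reset: what is moved stays moved. The work goes in short steps, Python scripts to look and compute and a shell command to move; the robot and the scene stay as the last step left them, time stands still between calls to the robot, and variables do not carry over. Pictures are saved under pics/ and viewed, at most 14 in all, crops included, and the job is handed in when it is done.

```bash
mkdir -p pics
cat > h.py <<'E'
import numpy as np, cv2
from workcell import bot, viewer, finder
from scipy.spatial.transform import Rotation as Ro
def K(c):
    f=c["pixels"].shape[0]/2/np.tan(np.radians(c["vfov"])/2); return f
def ray(c,uv,z):
    f=K(c); R=np.array(c["R"]);t=np.array(c["t"])
    d=R.T@np.array([(uv[0]-c["cx"])/f,(uv[1]-c["cy"])/f,1]); o=-R.T@t
    return o+d*(z-o[2])/d[2]
def proj(c,X):
    p=np.array(c["R"])@np.array(X)+np.array(c["t"]); f=K(c)
    return np.array([f*p[0]/p[2]+c["cx"],f*p[1]/p[2]+c["cy"]])
def save(c,n,s=1.5):
    cv2.imwrite("pics/"+n,cv2.resize(c["pixels"][:,:,::-1],None,fx=s,fy=s))
E
python3 - <<'E'
from h import *
np.set_printoptions(precision=4,suppress=True)
print(bot.get_obs())
H=dict(riser_mid=.02,postbase_mid=.02,cube_mid=.06,tube_mid=.103,tray_riser=0,tray_postbase=0,tray_cube=0,tray_tube=0,mirror=0,driver=0)
for n in ("side","top"):
    c=viewer.camera(n); save(c,n+"1.png")
    print(n,c["vfov"],c["cx"],c["cy"],-np.array(c["R"]).T@c["t"])
    for th,z in H.items():
        m=finder.mark_of(n,th)
        for k in m[:3]: print(th,np.round(k["conf"],2),np.round(k["position"],1),ray(c,k["position"],z))
E
```

```text
{'time': 0.0, 'q': array([-72.7077,   5.0103,  10.0356,  95.1015,  -0.0003,  90.0007]), 'qd': array([-0.0316, -0.032 ,  0.0085, -0.1513,  0.1128,  0.0253]), 'joint_efforts': array([  0.0012, -52.0388,  46.4804,   0.0162,   0.0001,   0.    ]), 'ee_pos': array([ 0.1634, -0.5249,  0.2306]), 'tcp_rot': array([-179.9238,    0.0003,   17.2915]), 'wrist_force': array([-0.1485, -0.0702,  0.0644]), 'torque': array([0.0119, 0.0559, 0.0063]), 'grasp_force': 0.0, 'opening': 0.08526597068608495}
side 53.96748481964138 254.87150487081993 185.6264866576576 [ 0.3162 -0.5249  0.7116]
riser_mid 0.68 [319.4 236. ] [ 0.6138 -0.1297  0.02  ]
riser_mid 0.64 [363.9 206.8] [ 0.7493 -0.0937  0.02  ]
postbase_mid 0.86 [359. 293.] [ 0.6238 -0.2779  0.02  ]
cube_mid 0.71 [315.  221.9] [ 0.6046 -0.1167  0.06  ]
tube_mid 0.85 [320.7 207.3] [ 0.6136 -0.1144  0.103 ]
tray_riser 0.97 [213.5 354.5] [ 0.3239 -0.2799  0.    ]
tray_riser 0.77 [137.5 163. ] [0.2749 0.2705 0.    ]
tray_riser 0.67 [243.3 255.5] [ 0.4442 -0.1041  0.    ]
tray_postbase 0.73 [203.7 143.7] [0.4629 0.281  0.    ]
tray_cube 0.57 [288.7 339. ] [ 
[... 427 characters left out ...]
base_mid 0.84 [366.2 150.8] [ 0.6247 -0.2806  0.02  ]
postbase_mid 0.47 [312.1 149. ] [ 0.6274 -0.1292  0.02  ]
cube_mid 0.44 [310.7 153.4] [ 0.6045 -0.1199  0.06  ]
tube_mid 0.56 [312.4 150.2] [ 0.6021 -0.1186  0.103 ]
tray_riser 0.95 [366.5 260.3] [ 0.3225 -0.279   0.    ]
tray_riser 0.79 [302.2 215. ] [ 0.4435 -0.1035  0.    ]
tray_riser 0.77 [168.5 276.4] [0.2707 0.259  0.    ]
tray_postbase 0.74 [163.3 204.7] [0.4659 0.2838 0.    ]
tray_postbase 0.55 [297.3 215.9] [ 0.4408 -0.0899  0.    ]
tray_cube 0.74 [377.8 209.6] [ 0.4621 -0.3141  0.    ]
tray_tube 0.77 [167.6 152.8] [0.6146 0.2796 0.    ]
mirror 0.75 [223.5 215.3] [0.439 0.115 0.   ]
driver 0.7 [228.4 151. ] [0.6228 0.1067 0.    ]
```

View pics/top1.png

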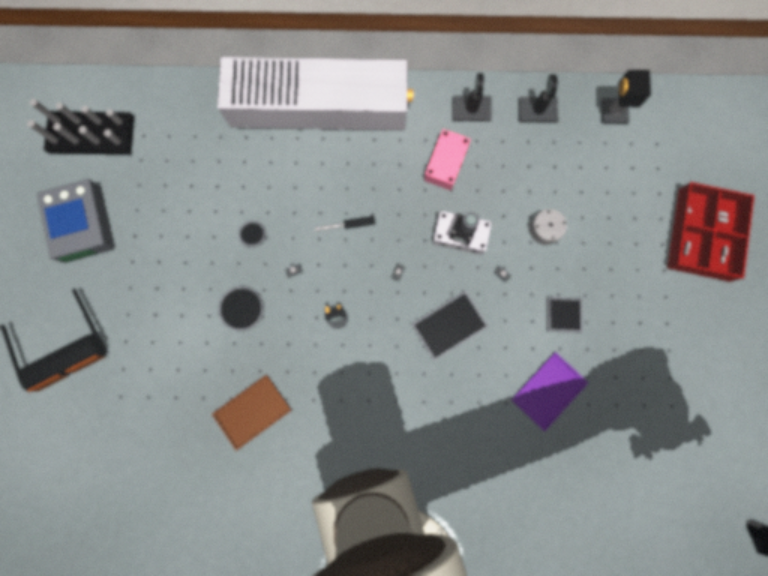

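View pics/side1.png

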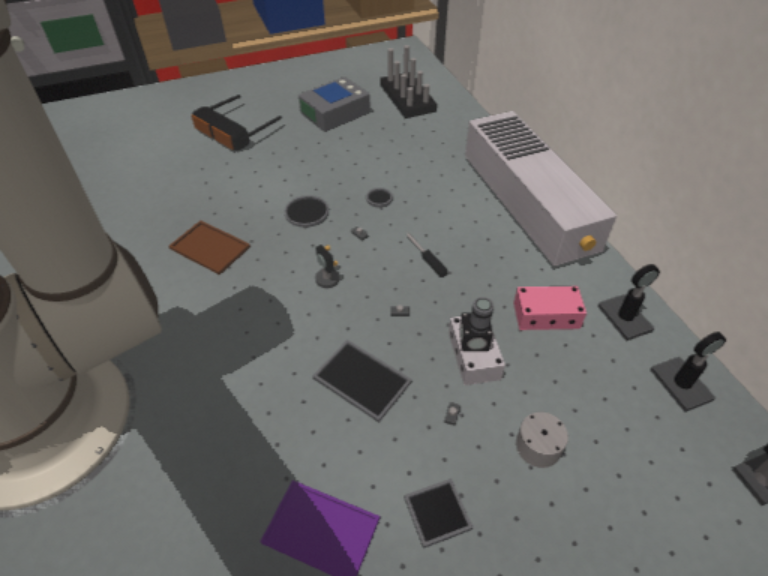

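The top view shows the pile (riser, cube and tube) at (462,230) in the 1.5x picture and the post base at (549,226). The true riser tray is the black one at (450,325). The cube tray is at (565,314), the post base tray at (241,308) and the tube tray at (252,233). The purple and brown trays and the pink block are look-alikes. Next I fit exact poses from the outlines.

```bash
cat >> h.py <<'E'
from scipy.optimize import minimize
def box(a,b,z0,z1): return np.array([[sx*a/2,sy*b/2,z] for sx in(-1,1) for sy in(-1,1) for z in(z0,z1)])
def cyl(d,z0,z1):
    th=np.linspace(0,2*np.pi,40)[:-1]
    return np.array([[d/2*np.cos(t),d/2*np.sin(t),z] for t in th for z in (z0,z1)])
def sil(c,P,p,S=4):
    R=np.array([[np.cos(p[2]),-np.sin(p[2]),0],[np.sin(p[2]),np.cos(p[2]),0],[0,0,1]])
    W=P@R.T+np.array([p[0],p[1],0]); q=np.array([proj(c,w) for w in W])
    im=np.zeros((384*S,512*S),np.uint8); h=cv2.convexHull(((q+.5)*S).astype(np.float32)).astype(np.int32)
    cv2.fillConvexPoly(im,h,1); return cv2.resize(im.astype(np.float32),(512,384),interpolation=cv2.INTER_AREA)
def getmask(n,c,th,X,rad=25):
    best=None
    for o in finder.outline_of(n,th):
        m=np.array(o["pixels"]).astype(np.uint8)
        d=np.linalg.norm(np.array(o["extent"][:2])-proj(c,X))
        if d<rad and (best is None or d<best[0]): best=(d,m,o["conf"])
    return best
def fit(cams,th,P,X,yaws=(0,),hull=True):
    ms=[]
    for n,c in cams.items():
        b=getmask(n,c,th,X)
        if b is None: continue
        m=b[1]
        if hull:
            pts=cv2.findNonZero(m); hm=np.zeros_like(m); cv2.fillConvexPoly(hm,cv2.convexHull(pts),1); m=hm
        ms.append((c,m.astype(np.float32),n))
    def cost(p): return sum(np.abs(sil(c,P,p)-m).sum()/m.sum() for c,m,_ in ms)
    r=None
    for y in yaws:
        s=np.array([[X[0],X[1],y]]*4)+np.array([[0,0,0],[.008,0,0],[0,.008,0],[0,0,.25]])
        k=minimize(cost,s[0],method="Nelder-Mead",options=dict(initial_simplex=s,xatol=2e-4,fatol=1e-3,maxiter=90))
        if r is None or k.fun<r.fun: r=k
    print(th,[m[2] for m in ms],"x,y",np.round(r.x[:2],4),"yaw",round(np.degrees(r.x[2]),1),"err",round(r.fun/max(1,len(ms)),3),flush=True)
    return r.x
E
python3 - <<'E'
from h import *
cams={n:viewer.camera(n) for n in("side","top")}
Y=np.radians([-60,-20,20,60])
fit(cams,"tray_riser",box(80,120,0,8)/1e3,[.4435,-.1035,0],Y)
fit(cams,"tray_cube",box(64,64,0,8)/1e3,[.462,-.31,0],np.radians([-20,20]))
fit(cams,"tray_postbase",cyl(84,0,8)/1e3,[.464,.283,0])
fit(cams,"tray_tube",cyl(52,0,8)/1e3,[.614,.28,0])
fit(cams,"riser_mid",box(56,96,0,40)/1e3,[.614,-.123,.02],Y)
fit(cams,"postbase_mid",cyl(60,0,40)/1e3,[.624,-.279,.02])
fit(cams,"cube_mid",box(40,40,40,80)/1e3,[.604,-.118,.06],np.radians([-30,0,30]))
fit(cams,"tube_mid",cyl(28,80,126)/1e3,[.604,-.118,.103])
fit(cams,"mirror",cyl(40,0,67)/1e3,[.44,.11,.03])
E
```

```text
tray_riser ['side', 'top'] x,y [ 0.4404 -0.096 ] yaw 32.3 err 0.048
tray_cube ['side', 'top'] x,y [ 0.464  -0.3075] yaw 1.1 err 0.079
tray_postbase ['side', 'top'] x,y [0.4663 0.2911] yaw 2.0 err 0.07
tray_tube ['side', 'top'] x,y [0.6079 0.2784] yaw 22.9 err 0.115
riser_mid ['top'] x,y [ 0.6112 -0.1151] yaw -11.3 err 0.047
postbase_mid ['side', 'top'] x,y [ 0.6258 -0.2777] yaw -5.0 err 0.102
cube_mid ['side', 'top'] x,y [ 0.6073 -0.1131] yaw 71.0 err 0.26
tube_mid ['side', 'top'] x,y [ 0.6093 -0.1195] yaw 10.1 err 0.15
mirror ['side', 'top'] x,y [0.4499 0.1117] yaw -11.6 err 0.2
```

```bash
cat >> h.py <<'E'
def togo(x,y,z,yaw=None):
    o=bot.get_obs(); R=Ro.from_euler("xyz",o["tcp_rot"],degrees=True)
    d=R.inv().apply(np.array([x,y,z])-o["ee_pos"])*1e3
    tilt=np.degrees(np.arccos(-R.as_matrix()[2,2]))
    a=None
    if yaw is not None: a=-((yaw-o["tcp_rot"][2]+90)%180-90)
    print("togo mm",np.round(d,1),"az",a and round(a,1),"rows",round(np.linalg.norm(d)/60,1),"tilt",round(tilt,2),"q6",round(o["q"][5],1),"t",round(o["time"],2))
E
python3 -m inch '[[[100,48,-27.5,-7,0,0,0],[100,48,-27.5,-7,0,0,0],[100,48,-27.5,-7,0,0,0],[100,48,-27.5,-7,0,0,0],[100,48,-27.5,-7,0,0,0],[100,48,-27.5,-7,0,0,0],[100,48,-27.5,-7,0,0,0],[100,48,-27.5,-7,0,0,0]]]' 60
python3 -m inch '[[[100,48,-27.5,-7,0,0,0],[100,48,-27.5,-7,0,0,0],[100,0,0,0,0,0,0],[100,0,0,0,0,0,0],[100,0,0,0,0,0,0]]]'
python3 - <<'E'
from h import *
np.set_printoptions(precision=4,suppress=True)
togo(.54,-.12,.3)
c=viewer.camera("wrist"); save(c,"w1.png")
o=bot.get_obs();Rt=Ro.from_euler("xyz",o["tcp_rot"],degrees=True)
print("cam",-np.array(c["R"]).T@c["t"],c["vfov"],"fwd",np.array(c["R"])[2], "in tool",Rt.inv().apply(-np.array(c["R"]).T@c["t"]-o["ee_pos"]))
for th,z in dict(riser_mid=.02,cube_mid=.06,tube_mid=.103,postbase_mid=.02,tray_riser=0,tray_cube=0).items():
    for k in finder.mark_of("wrist",th)[:2]: print(th,np.round(k["conf"],2),np.round(k["position"],1),ray(c,k["position"],z))
E
```

```text
time: 3.1
ee_pos: [0.4658, -0.1994, 0.2877]
tcp_rot: [180.0, -0.0, 17.3]
wrist_force: [0.5, -0.7, -0.1]
opening: 0.0855
grasp_force: 0.0
time: 3.72
ee_pos: [0.5394, -0.1208, 0.3015]
tcp_rot: [180.0, -0.0, 17.2]
wrist_force: [-0.3, -0.2, 0.3]
opening: 0.0855
grasp_force: 0.0
togo mm [ 0.8 -0.6  1.5] az None rows 0.0 tilt 0.01 q6 150.2 t 3.73
cam [ 0.6035 -0.1003  0.4438] 67.07018365293023 fwd [-0.2531 -0.0781 -0.9643] in tool [ 0.0674 -0.0007 -0.1422]
riser_mid 0.71 [263.9 115.1] [ 0.6069 -0.1114  0.02  ]
cube_mid 0.59 [269.2 115.4] [ 0.6082 -0.1169  0.06  ]
tube_mid 0.92 [273.1 118.8] [ 0.6055 -0.1204  0.103 ]
tube_mid 0.47 [224.3 216.4] [ 0.4757 -0.099   0.103 ]
postbase_mid 0.83 [376.7 137.1] [ 0.6258 -0.2756  0.02  ]
postbase_mid 0.32 [268.1 116.6] [ 0.6067 -0.1177  0.02  ]
tray_riser 0.78 [223.2 218.7] [ 0.4327 -0.098   0.    ]
tray_riser 0.75 [302.2 306.2] [ 0.3152 -0.2762  0.    ]
tray_cube 0.62 [350.2 237.3] [ 0.4634 -0.3075  0.    ]
```

View pics/w1.png

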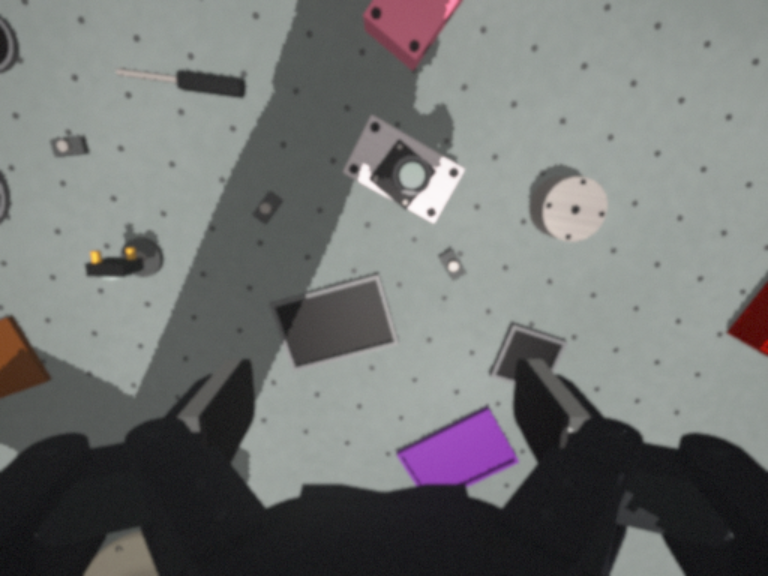

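The wrist view shows the tube on the cube at about (411,176), on the riser centred near (405,170). The post base is at (575,208), the riser tray at (336,321) and the cube tray partly hidden at (528,355). I refine with outlines in this view.

Run:
```python
from h import *
w={"wrist":viewer.camera("wrist")}; c=w["wrist"]; im=cv2.resize(c["pixels"],None,fx=3,fy=3)[:,:,::-1].copy()
Y=np.radians([-60,-20,20,60])
def go(th,P,X,Y=(0,)):
    p=fit(w,th,P,X,Y)
    R=np.array([[np.cos(p[2]),-np.sin(p[2]),0],[np.sin(p[2]),np.cos(p[2]),0],[0,0,1]])
    q=np.array([proj(c,v) for v in P@R.T+np.array([p[0],p[1],0])])
    cv2.polylines(im,[cv2.convexHull((3*(q+.5)).astype(np.float32)).astype(np.int32)],True,(0,255,0),1)
go("tray_riser",box(80,120,0,8)/1e3,[.4404,-.098,0],Y)
go("riser_mid",box(56,96,0,40)/1e3,[.61,-.115,.02],Y)
go("postbase_mid",cyl(60,0,40)/1e3,[.6258,-.2777,.02])
go("cube_mid",box(40,40,40,80)/1e3,[.607,-.117,.06],np.radians([-30,0,30]))
go("tube_mid",cyl(28,80,126)/1e3,[.606,-.119,.103])
cv2.imwrite("pics/w2.png",im[180:780,500:1300])
```

```text
tray_riser ['wrist'] x,y [ 0.4397 -0.0961] yaw 32.6 err 0.033
riser_mid ['wrist'] x,y [ 0.6117 -0.1161] yaw -10.8 err 0.035
postbase_mid ['wrist'] x,y [ 0.6246 -0.2769] yaw 13.7 err 0.037
cube_mid ['wrist'] x,y [ 0.6068 -0.1145] yaw 68.6 err 0.044
tube_mid ['wrist'] x,y [ 0.6077 -0.1191] yaw 2.3 err 0.042
```

View pics/w2.png

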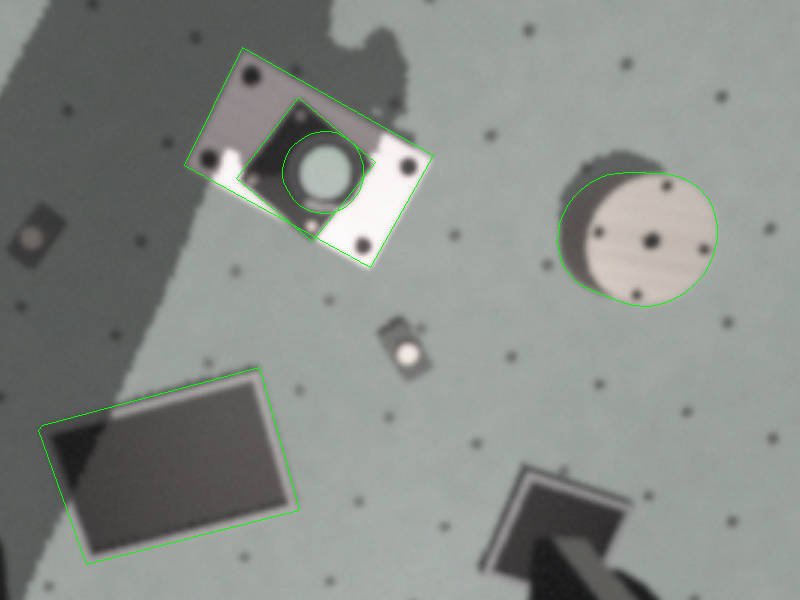

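The fits are tight. The tube is at (0.608, -0.119), so I go down on it.

```bash
python3 -m inch '[[[100,33,9.3,40,0,0,0],[100,32.7,9.3,40,0,0,0],[100,0,0,45,0,0,0],[100,0,0,45,0,0,0],[100,0,0,25,0,0,0],[100,0,0,11,0,0,0],[100,0,0,0,0,0,0],[100,0,0,0,0,0,0]]]' 30
python3 -c "
from h import *
togo(.6077,-.1191,.095)"
```

```text
time: 5.38
ee_pos: [0.609, -0.1183, 0.0968]
tcp_rot: [179.9, -0.1, 17.3]
wrist_force: [-0.5, -0.3, 0.3]
opening: 0.0852
grasp_force: 0.0
togo mm [-1.5  0.4  1.8] az None rows 0.0 tilt 0.12 q6 151.7 t 5.38
```

```bash
python3 -m inch '[[[0,-1.5,0.4,1.8,0,0,0],[0,0,0,0,0,0,0],[0,0,0,0,0,0,0],[0,0,0,0,0,0,0],[0,0,0,0,0,0,0],[0,0,0,0,0,0,0]]]' 30
python3 -m inch '[[[0,0,0,-5,0,0,0],[0,0,0,-15,0,0,0],[0,0,0,-30,0,0,0],[0,0,0,-45,0,0,0],[0,0,0,0,0,0,0]]]'
python3 - <<'E'
from h import *
togo(.6079,.2784,.2)
c=viewer.camera("wrist"); save(c,"w3.png",1)
E
```

```text
time: 6.12
ee_pos: [0.6071, -0.119, 0.0938]
tcp_rot: [180.0, -0.0, 17.3]
wrist_force: [-0.1, -0.8, 3.6]
opening: 0.0259
grasp_force: 29.7
time: 6.75
ee_pos: [0.6085, -0.1192, 0.1936]
tcp_rot: [179.8, -0.3, 17.3]
wrist_force: [1.2, -0.8, -1.3]
opening: 0.0263
grasp_force: 29.6
togo mm [ 117.7 -379.8   -6.9] az None rows 6.6 tilt 0.4 q6 151.6 t 6.75
```

View pics/w3.png

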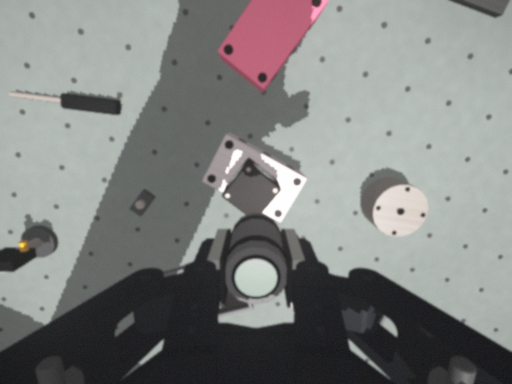

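```bash
python3 -m inch '[[[0,8,-27,-1,0,0,0],[0,16.8,-54.2,-1,0,0,0],[0,16.8,-54.2,-1,0,0,0],[0,16.8,-54.2,-1,0,0,0],[0,16.8,-54.2,-1,0,0,0],[0,16.8,-54.2,-1,0,0,0],[0,12,-38,0,0,0,0],[0,0,0,0,0,0,0]]]'
python3 -m inch '[[[0,0,0,0,0,0,0],[0,0,0,0,0,0,0]]]'
python3 - <<'E'
from h import *
togo(.6079,.2784,.2)
w={n:viewer.camera(n) for n in("wrist","top")}; c=w["wrist"]; save(c,"w4.png",1)
w={n:w[n] for n in w}
for n in w: fit({n:w[n]},"tray_tube",cyl(52,0,8)/1e3,[.61,.279,0])
for n in w: fit({n:w[n]},"tray_postbase",cyl(84,0,8)/1e3,[.4663,.289,0])
E
```

```text
time: 7.8
ee_pos: [0.6116, 0.2175, 0.1931]
tcp_rot: [-179.2, 0.1, 19.3]
wrist_force: [0.5, -0.3, 0.3]
opening: 0.0262
grasp_force: 29.7
time: 8.05
ee_pos: [0.612, 0.2148, 0.1945]
tcp_rot: [-179.2, 0.0, 19.1]
wrist_force: [-0.2, 0.7, -0.7]
opening: 0.0264
grasp_force: 29.7
togo mm [ 16.9 -61.6  -4.7] az None rows 1.1 tilt 0.75 q6 179.9 t 8.05
tray_tube ['wrist'] x,y [0.607  0.2776] yaw 12.4 err 0.024
tray_tube [] x,y [0.61  0.279] yaw 0.0 err 0.0
tray_postbase ['wrist'] x,y [0.4669 0.2922] yaw 4.9 err 0.412
tray_postbase [] x,y [0.4663 0.289 ] yaw 0.0 err 0.0
```

View pics/w4.png

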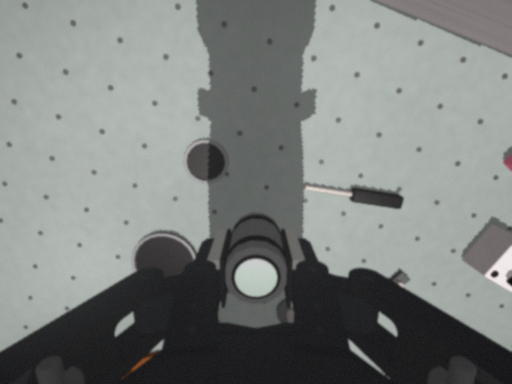

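The tray fits at (0.607, 0.278). Joint 6 is at its limit, so I turn the wrist back by 40 degrees.

```bash
python3 -m inch '[[[0,0,0,0,0,0,-10],[0,0,0,0,0,0,-10],[0,0,0,0,0,0,-10],[0,0,0,0,0,0,-10],[0,0,0,0,0,0,0],[0,0,0,0,0,0,0]]]'
python3 - <<'E'
from h import *
togo(.607,.2776,.18); print(bot.get_obs()["tcp_rot"])
E
```

```text
time: 9.1
ee_pos: [0.6121, 0.2159, 0.1946]
tcp_rot: [-179.4, -0.5, 58.9]
wrist_force: [0.0, 0.1, -1.3]
opening: 0.0262
grasp_force: 29.7
togo mm [ 50.1 -36.   15.4] az None rows 1.1 tilt 0.77 q6 140.2 t 9.1
[-179.40719996   -0.48423113   58.92814803]
```

```bash
cat >> h.py <<'E'
def lev():
    o=bot.get_obs(); r=o["tcp_rot"]; R=Ro.from_euler("xyz",r,degrees=True)
    T=Ro.from_euler("xyz",[180,0,r[2]],degrees=True)
    print("level rotvec",np.round(np.degrees((R.inv()*T).as_rotvec()),2))
E
python3 -c "
from h import *
lev()"
```

```text
level rotvec [-0.59 -0.48  0.  ]
```

```bash
python3 -m inch '[[[0,25,-18,8,-0.59,-0.48,0],[0,25,-18,8,0,0,0],[0,0,0,40,0,0,0],[0,0,0,50,0,0,0],[0,0,0,40,0,0,0],[0,0,0,10,0,0,0],[0,0,0,0,0,0,0],[0,0,0,0,0,0,0]]]'
python3 - <<'E'
from h import *
togo(.607,.2776,.0175); lev()
E
```

```text
time: 10.1
ee_pos: [0.6078, 0.2779, 0.0413]
tcp_rot: [179.9, -0.2, 59.1]
wrist_force: [-0.4, -0.3, -1.1]
opening: 0.0261
grasp_force: 29.7
togo mm [-0.7 -0.6 23.8] az None rows 0.4 tilt 0.18 q6 145.4 t 10.1
level rotvec [ 0.1  -0.16 -0.  ]
```

```bash
python3 -m inch '[[[0,-0.6,-0.6,10,0,0,0],[0,0,0,8,0,0,0],[0,0,0,3,0,0,0],[0,0,0,0,0,0,0],[0,0,0,0,0,0,0]]]'
python3 -m inch '[[[0,0,0,1,0,0,0],[0,0,0,0.5,0,0,0],[0,0,0,0,0,0,0],[0,0,0,0,0,0,0]]]'
python3 -m inch '[[[0,0,0,0.7,0,0,0],[0,0,0,0,0,0,0]]]'
```

```text
time: 10.72
ee_pos: [0.606, 0.2773, 0.0181]
tcp_rot: [180.0, -0.0, 59.2]
wrist_force: [0.1, -0.3, -0.6]
opening: 0.0262
grasp_force: 29.8
time: 11.22
ee_pos: [0.606, 0.2773, 0.0168]
tcp_rot: [180.0, -0.0, 59.2]
wrist_force: [-1.2, -1.6, 3.7]
opening: 0.0259
grasp_force: 30.1
time: 11.48
ee_pos: [0.6061, 0.2773, 0.0167]
tcp_rot: [180.0, -0.0, 59.1]
wrist_force: [-2.9, -1.6, 7.3]
opening: 0.0263
grasp_force: 30.6
```

Contact shows at 7 N, so I let go and rise.

```bash
python3 -m inch '[[[45,0,0,0,0,0,0],[60,0,0,0,0,0,0],[80,0,0,0,0,0,0],[80,0,0,0,0,0,0]]]'
python3 -m inch '[[[80,0,0,-15,0,0,0],[80,0,0,-40,0,0,0],[80,0,0,-50,0,0,0],[80,0,0,-40,0,0,0],[80,0,0,-30,0,0,0],[100,0,0,0,0,0,0]]]'
python3 - <<'E'
from h import *
c=viewer.camera("wrist"); save(c,"w5.png",1)
fit({"wrist":c},"tube_mid",cyl(28,3,49)/1e3,[.606,.277,.026])
fit({"wrist":c},"tray_tube",cyl(52,0,8)/1e3,[.607,.2776,0])
fit({"wrist":c},"tray_postbase",cyl(84,0,8)/1e3,[.4663,.289,0])
lev(); togo(.6068,-.1145,.25,68.6)
E
```

```text
time: 11.98
ee_pos: [0.6059, 0.2772, 0.0156]
tcp_rot: [-180.0, 0.0, 59.2]
wrist_force: [-0.5, 0.5, -0.1]
opening: 0.0684
grasp_force: 0.0
time: 12.72
ee_pos: [0.6069, 0.2776, 0.195]
tcp_rot: [179.8, -0.3, 59.2]
wrist_force: [0.7, 0.1, 0.0]
opening: 0.0835
grasp_force: 0.0
tube_mid ['wrist'] x,y [0.6061 0.2771] yaw 9.8 err 0.098
tray_tube ['wrist'] x,y [0.607 0.278] yaw -4.8 err 0.047
tray_postbase [] x,y [0.4663 0.289 ] yaw 0.0 err 0.0
level rotvec [-0.05  0.07 -0.  ]
togo mm [-335.6  201.8  -60.1] az -9.4 rows 6.6 tilt 0.09 q6 145.4 t 12.93
```

View pics/w5.png

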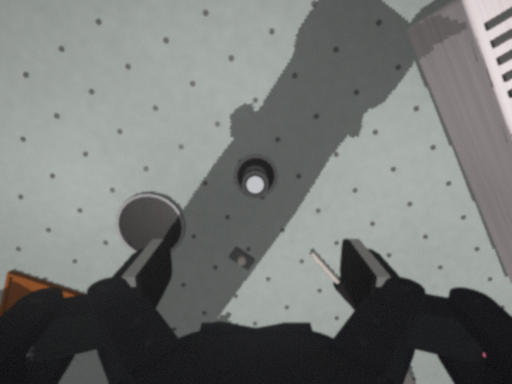

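The tube stands in its tray within 1 mm of centre, at (255,180). Next is the cube.

```bash
python3 -m inch '[[[100,-20,12,-8,0,0,0],[100,-48,28.8,-8,0,0,0],[100,-50,30,-8,0,0,0],[100,-50,30,-8,0,0,0],[100,-50,30,-8,0,0,0],[100,-50,30,-8,0,0,0],[100,-46,28,-6,0,0,0],[100,-21.6,13,-6,0,0,-9.4]]]'
python3 -m inch '[[[100,0,0,0,0,0,0],[100,0,0,0,0,0,0]]]'
python3 - <<'E'
from h import *
c=viewer.camera("wrist"); save(c,"w6.png",1)
p=fit({"wrist":c},"cube_mid",box(40,40,40,80)/1e3,[.6068,-.1145,.06],np.radians([68,50]))
fit({"wrist":c},"riser_mid",box(56,96,0,40)/1e3,[.6117,-.116,.02],np.radians([-11]))
lev(); togo(p[0],p[1],.055,np.degrees(p[2]))
E
```

```text
time: 13.92
ee_pos: [0.606, -0.1181, 0.2508]
tcp_rot: [-180.0, 0.0, 68.6]
wrist_force: [0.3, 0.9, -0.9]
opening: 0.0855
grasp_force: 0.0
time: 14.18
ee_pos: [0.6067, -0.1143, 0.2504]
tcp_rot: [-180.0, -0.0, 68.4]
wrist_force: [0.1, 0.7, -0.6]
opening: 0.0851
grasp_force: 0.0
cube_mid ['wrist'] x,y [ 0.6068 -0.1148] yaw 69.3 err 0.037
riser_mid ['wrist'] x,y [ 0.6108 -0.1161] yaw -11.2 err 0.021
level rotvec [-0.02 -0.    0.  ]
togo mm [ -1.4   0.4 195.6] az -0.8 rows 3.3 tilt 0.02 q6 100.9 t 14.32
```

View pics/w6.png

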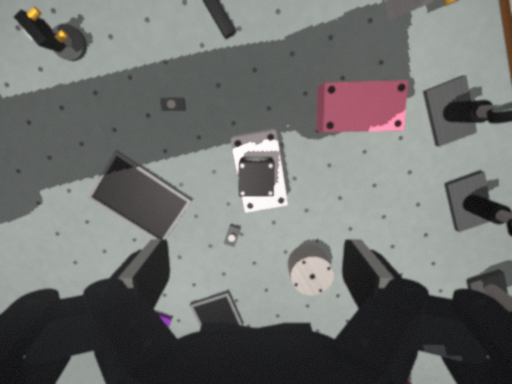

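The cube sits at (257,175) and its outline fit is good.

```bash
python3 -m inch '[[[100,-1.4,0.4,40,0,0,-0.8],[100,0,0,50,0,0,0],[100,0,0,50,0,0,0],[100,0,0,40,0,0,0],[100,0,0,15,0,0,0],[100,0,0,4,0,0,0],[100,0,0,0,0,0,0],[100,0,0,0,0,0,0]]]' 40
python3 -c "
from h import *
togo(.6068,-.1148,.051)"
```

```text
time: 15.32
ee_pos: [0.6079, -0.1159, 0.0534]
tcp_rot: [179.9, -0.0, 69.4]
wrist_force: [-0.3, -0.0, 0.4]
opening: 0.0853
grasp_force: 0.0
togo mm [ 0.7 -1.4  2.4] az None rows 0.0 tilt 0.14 q6 99.8 t 15.32
```

```bash
python3 -m inch '[[[0,0,0,0,0,0,0],[0,0,0,0,0,0,0],[0,0,0,0,0,0,0],[0,0,0,0,0,0,0],[0,0,0,0,0,0,0]]]' 40
python3 -m inch '[[[0,0,0,-5,0,0,0],[0,0,0,-15,0,0,0],[0,0,0,-30,0,0,0],[0,0,0,-45,0,0,0],[0,0,0,-40,0,0,0],[0,0,0,0,0,0,0]]]'
python3 - <<'E'
from h import *
togo(.464,-.3075,.16,91); lev()
c=viewer.camera("wrist")
fit({"wrist":c},"riser_mid",box(56,96,0,40)/1e3,[.6117,-.116,.02],np.radians([-11]))
fit({"wrist":c},"postbase_mid",cyl(60,0,40)/1e3,[.6246,-.2769,.02])
E
```

```text
time: 15.95
ee_pos: [0.6072, -0.1159, 0.0521]
tcp_rot: [180.0, -0.0, 69.4]
wrist_force: [0.2, -0.2, 4.3]
opening: 0.039
grasp_force: 41.4
time: 16.7
ee_pos: [0.6083, -0.1161, 0.1913]
tcp_rot: [179.6, -0.1, 69.4]
wrist_force: [0.5, 0.0, -1.8]
opening: 0.0396
grasp_force: 41.0
togo mm [-230.   -67.7   30.6] az -21.6 rows 4.0 tilt 0.36 q6 99.8 t 16.7
level rotvec [ 0.36 -0.07 -0.  ]
riser_mid ['wrist'] x,y [ 0.6112 -0.1158] yaw -10.9 err 0.33
postbase_mid ['wrist'] x,y [ 0.5819 -0.3209] yaw 92.1 err 15.81
```

```bash
python3 -m inch '[[[0,-25,-3,0,0,0,0],[0,-53,-6,0,0,0,0],[0,-55,-6,0,0,0,0],[0,-55,-6,0,0,0,0],[0,-55,-6,0,0,0,0],[0,-50,-6,0,0,0,0],[0,-24,-2,0,0,0,0],[0,0,0,0,0,0,-10]]]'
python3 -m inch '[[[0,0,0,0,0,0,-10],[0,0,0,0,0,0,-1.6],[0,0,0,0,0,0,0],[0,0,0,0,0,0,0]]]'
python3 - <<'E'
from h import *
c=viewer.camera("wrist"); save(c,"w7.png",1)
p=fit({"wrist":c},"tray_cube",box(64,64,0,8)/1e3,[.464,-.3075,0],np.radians([0]))
fit({"wrist":c},"postbase_mid",cyl(60,0,40)/1e3,[.6246,-.2769,.02])
togo(p[0],p[1],.1,np.degrees(p[2])+90); lev()
E
```

```text
time: 17.85
ee_pos: [0.4607, -0.4014, 0.1847]
tcp_rot: [-179.8, -0.1, 79.4]
wrist_force: [0.5, 0.7, 0.1]
opening: 0.0394
grasp_force: 40.9
time: 18.35
ee_pos: [0.4624, -0.4, 0.1864]
tcp_rot: [-180.0, -0.0, 90.8]
wrist_force: [0.1, -0.9, -1.8]
opening: 0.0395
grasp_force: 40.9
tray_cube ['wrist'] x,y [ 0.4631 -0.3086] yaw -1.3 err 0.019
postbase_mid ['wrist'] x,y [ 0.6239 -0.2774] yaw 12.4 err 0.028
togo mm [91.4  2.1 86.7] az 2.2 rows 2.1 tilt 0.01 q6 48.2 t 18.5
level rotvec [ 0.   -0.01 -0.  ]
```

View pics/w7.png

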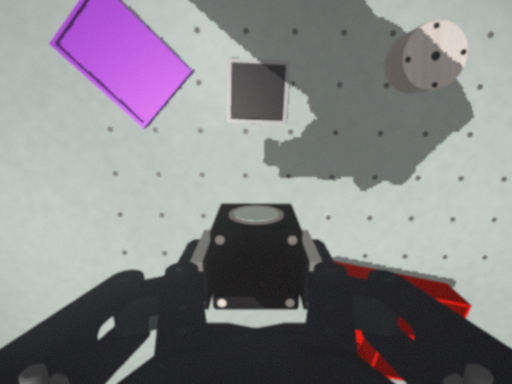

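The cube is held square and the cube tray is at (258,92), clear and well fitted.

```bash
python3 -m inch '[[[0,45.5,1,10,0,0,1],[0,46,1.1,10,0,0,1.2],[0,0,0,35,0,0,0],[0,0,0,45,0,0,0],[0,0,0,35,0,0,0],[0,0,0,15,0,0,0],[0,0,0,0,0,0,0],[0,0,0,0,0,0,0]]]'
python3 - <<'E'
from h import *
togo(.4631,-.3086,.015,-1.3+90);lev()
E
```

```text
time: 19.5
ee_pos: [0.4646, -0.3092, 0.0384]
tcp_rot: [179.9, 0.1, 88.7]
wrist_force: [0.1, -0.4, 0.0]
opening: 0.0396
grasp_force: 40.9
togo mm [ 0.6 -1.6 23.4] az 0.0 rows 0.4 tilt 0.13 q6 57.6 t 19.5
level rotvec [0.11 0.07 0.  ]
```

```bash
python3 -m inch '[[[0,0.6,-1.2,10,0,0,0],[0,0,0,8,0,0,0],[0,0,0,2.5,0,0,0],[0,0,0,0,0,0,0],[0,0,0,0,0,0,0]]]'
python3 -m inch '[[[0,0,0,1,0,0,0],[0,0,0,0.5,0,0,0],[0,0,0,0,0,0,0],[0,0,0,0,0,0,0]]]'
python3 -m inch '[[[0,0,0,0.7,0,0,0],[0,0,0,0,0,0,0]]]'
```

```text
time: 20.12
ee_pos: [0.4627, -0.3081, 0.0164]
tcp_rot: [180.0, 0.0, 88.8]
wrist_force: [0.1, 0.2, -1.3]
opening: 0.0394
grasp_force: 40.9
time: 20.62
ee_pos: [0.4628, -0.3081, 0.0151]
tcp_rot: [180.0, 0.0, 88.8]
wrist_force: [-0.6, 1.6, 4.4]
opening: 0.0394
grasp_force: 41.4
time: 20.88
ee_pos: [0.4628, -0.3081, 0.015]
tcp_rot: [180.0, 0.0, 88.8]
wrist_force: [-4.2, 1.7, 9.6]
opening: 0.0396
grasp_force: 42.4
```

```bash
python3 -m inch '[[[55,0,0,0,0,0,0],[70,0,0,0,0,0,0],[85,0,0,0,0,0,0],[85,0,0,0,0,0,0]]]'
python3 -m inch '[[[85,0,0,-15,0,0,0],[85,0,0,-40,0,0,0],[85,0,0,-50,0,0,0],[85,0,0,-50,0,0,0],[100,0,0,-30,0,0,0],[100,0,0,0,0,0,0],[100,0,0,0,0,0,0]]]'
python3 - <<'E'
from h import *
c=viewer.camera("wrist")
fit({"wrist":c},"cube_mid",box(40,40,3,43)/1e3,[.463,-.3085,.023],np.radians([0]))
fit({"wrist":c},"riser_mid",box(56,96,0,40)/1e3,[.6117,-.116,.02],np.radians([-11]))
fit({"wrist":c},"tray_riser",box(80,120,0,8)/1e3,[.4397,-.0961,0],np.radians([32]))
lev(); togo(.611,-.116,.2,79)
E
```

```text
time: 21.38
ee_pos: [0.4626, -0.308, 0.0138]
tcp_rot: [-180.0, -0.0, 88.8]
wrist_force: [0.4, 0.4, 0.7]
opening: 0.0727
grasp_force: 0.0
time: 22.25
ee_pos: [0.4625, -0.3079, 0.1988]
tcp_rot: [-180.0, -0.0, 88.8]
wrist_force: [0.8, -0.4, -1.0]
opening: 0.0853
grasp_force: 0.0
cube_mid ['wrist'] x,y [ 0.4629 -0.307 ] yaw -1.3 err 0.03
riser_mid [] x,y [ 0.6117 -0.116 ] yaw -11.0 err 0.0
tray_riser [] x,y [ 0.4397 -0.0961] yaw 32.0 err 0.0
level rotvec [-0.08 -0.06  0.  ]
togo mm [194.9 144.5  -2. ] az 9.8 rows 4.0 tilt 0.1 q6 57.6 t 22.45
```

The cube is placed within 2 mm. Next is the riser.

```bash
python3 -m inch '[[[100,25,18.5,0,0,0,0],[100,42,31,0,0,0,0],[100,45,33.5,0,0,0,0],[100,45,33.5,0,0,0,0],[100,38,28,0,0,0,9.8],[100,0,0,0,0,0,0],[100,0,0,0,0,0,0]]]' 80
python3 - <<'E'
from h import *
c=viewer.camera("wrist"); save(c,"w8.png",1)
p=fit({"wrist":c},"riser_mid",box(56,96,0,40)/1e3,[.6117,-.116,.02],np.radians([-11]))
fit({"wrist":c},"tray_riser",box(80,120,0,8)/1e3,[.4397,-.0961,0],np.radians([32]))
fit({"wrist":c},"postbase_mid",cyl(60,0,40)/1e3,[.6239,-.2774,.02])
lev(); togo(p[0],p[1],.010,np.degrees(p[2])+90)
E
```

```text
time: 23.32
ee_pos: [0.611, -0.1162, 0.1984]
tcp_rot: [-179.9, 0.0, 79.1]
wrist_force: [0.1, -1.0, 1.2]
opening: 0.0855
grasp_force: 0.0
riser_mid ['wrist'] x,y [ 0.6107 -0.116 ] yaw -11.0 err 0.025
tray_riser ['wrist'] x,y [ 0.4395 -0.0955] yaw 32.6 err 0.015
postbase_mid ['wrist'] x,y [ 0.6244 -0.2768] yaw 5.3 err 0.065
level rotvec [ 0.01 -0.   -0.  ]
togo mm [  1.2  -0.3 189.2] az -0.1 rows 3.2 tilt 0.01 q6 90.2 t 23.52
```

View pics/w8.png

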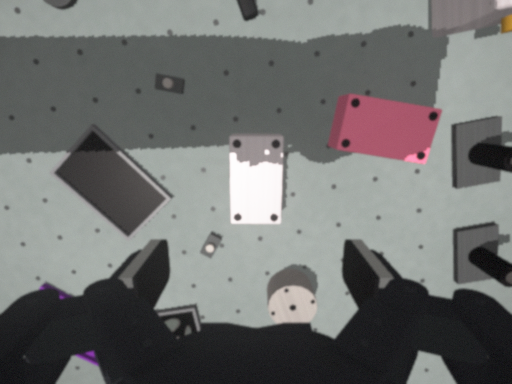

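The riser is at (256,180) with both finger paths clear, so I descend.

```bash
python3 -m inch '[[[100,1.2,-0.3,35,0,0,0],[100,0,0,50,0,0,0],[100,0,0,50,0,0,0],[100,0,0,30,0,0,0],[100,0,0,12,0,0,0],[100,0,0,8,0,0,0],[100,0,0,0,0,0,0],[100,0,0,0,0,0,0]]]' 80
python3 -c "
from h import *
togo(.6107,-.116,.011,79);lev()"
```

```text
time: 24.52
ee_pos: [0.612, -0.1151, 0.0154]
tcp_rot: [179.9, -0.0, 79.0]
wrist_force: [0.7, 0.3, -0.2]
opening: 0.0854
grasp_force: 0.0
togo mm [-1.1 -1.1  4.4] az -0.0 rows 0.1 tilt 0.11 q6 90.4 t 24.52
level rotvec [ 0.11 -0.01 -0.  ]
```

```bash
python3 -m inch '[[[100,-1,-1,3,0,0,0],[0,0,0,0,0,0,0],[0,0,0,0,0,0,0],[0,0,0,0,0,0,0],[0,0,0,0,0,0,0],[0,0,0,0,0,0,0]]]' 80
python3 -m inch '[[[0,0,0,-5,0,0,0],[0,0,0,-15,0,0,0],[0,0,0,-30,0,0,0],[0,0,0,-40,0,0,0],[0,0,0,-40,0,0,0],[0,0,0,0,0,0,0],[0,0,0,0,0,0,0]]]'
python3 - <<'E'
from h import *
togo(.4396,-.0958,.14,122.5); lev()
E
```

```text
time: 25.28
ee_pos: [0.6104, -0.1158, 0.0116]
tcp_rot: [179.9, -0.0, 79.0]
wrist_force: [-0.0, 0.3, 5.4]
opening: 0.0546
grasp_force: 86.5
time: 26.15
ee_pos: [0.6097, -0.1157, 0.1399]
tcp_rot: [-179.9, -0.0, 79.0]
wrist_force: [-0.6, -1.2, -6.0]
opening: 0.0549
grasp_force: 86.1
togo mm [-1.310e+01 -1.708e+02  1.000e-01] az -43.5 rows 2.9 tilt 0.08 q6 90.3 t 26.15
level rotvec [-0.08 -0.01  0.  ]
```

```bash
python3 -m inch '[[[0,-2,-25,0,0,0,0],[0,-3.5,-46,0,0,0,0],[0,-3.5,-46,0,0,0,0],[0,-2.5,-34,0,0,0,0],[0,-1.5,-19.8,0,0,0,0],[0,0,0,0,0,0,-8],[0,0,0,0,0,0,-9],[0,0,0,0,0,0,-9]]]'
python3 -m inch '[[[0,0,0,0,0,0,-9],[0,0,0,0,0,0,-8.5],[0,0,0,40,0,0,0],[0,0,0,40,0,0,0],[0,0,0,15,0,0,0],[0,0,0,0,0,0,0],[0,0,0,0,0,0,0],[0,0,0,0,0,0,0]]]'
python3 - <<'E'
from h import *
togo(.4396,-.0958,.0146,122.5); lev()
c=viewer.camera("wrist"); save(c,"w9.png",1)
E
```

```text
time: 27.15
ee_pos: [0.4389, -0.0956, 0.1391]
tcp_rot: [-179.8, -0.1, 105.2]
wrist_force: [-0.5, -0.2, -4.9]
opening: 0.0546
grasp_force: 87.0
time: 28.15
ee_pos: [0.4408, -0.0959, 0.0474]
tcp_rot: [179.9, 0.1, 122.5]
wrist_force: [1.0, 0.5, -4.8]
opening: 0.0547
grasp_force: 86.7
togo mm [ 0.8 -1.  32.8] az -0.0 rows 0.5 tilt 0.12 q6 45.3 t 28.15
level rotvec [0.09 0.08 0.  ]
```

View pics/w9.png

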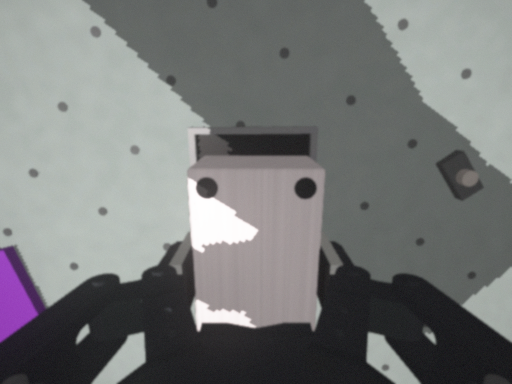

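The riser at (256,235) lines up squarely over its tray, whose far rim is at row 130. I lower it.

```bash
python3 -m inch '[[[0,0.8,-1,12,0,0,0],[0,0,0,10,0,0,0],[0,0,0,6,0,0,0],[0,0,0,2,0,0,0],[0,0,0,0,0,0,0],[0,0,0,0,0,0,0]]]'
python3 -m inch '[[[0,0,0,1,0,0,0],[0,0,0,1,0,0,0],[0,0,0,0,0,0,0],[0,0,0,0,0,0,0]]]'
python3 -m inch '[[[0,0,0,0.7,0,0,0],[0,0,0,0,0,0,0]]]'
```

```text
time: 28.95
ee_pos: [0.4389, -0.0957, 0.0163]
tcp_rot: [180.0, 0.0, 122.5]
wrist_force: [-0.5, 0.1, -4.7]
opening: 0.0548
grasp_force: 87.1
time: 29.45
ee_pos: [0.4389, -0.0957, 0.0145]
tcp_rot: [180.0, 0.0, 122.5]
wrist_force: [-2.8, 1.2, 4.8]
opening: 0.0548
grasp_force: 88.0
time: 29.7
ee_pos: [0.4389, -0.0957, 0.0145]
tcp_rot: [180.0, 0.0, 122.5]
wrist_force: [-6.3, 2.0, 13.0]
opening: 0.055
grasp_force: 89.3
```

```bash
python3 -m inch '[[[80,0,0,0,0,0,0],[90,0,0,0,0,0,0],[100,0,0,0,0,0,0],[100,0,0,0,0,0,0]]]' 80
python3 -m inch '[[[100,0,0,-15,0,0,0],[100,0,0,-40,0,0,0],[100,0,0,-50,0,0,0],[100,0,0,-40,0,0,0],[100,0,0,0,0,0,8],[100,0,0,0,0,0,8],[100,0,0,0,0,0,8],[100,0,0,0,0,0,8.5]]]'
python3 - <<'E'
from h import *
c=viewer.camera("wrist")
fit({"wrist":c},"riser_mid",box(56,96,3,43)/1e3,[.4396,-.0957,.023],np.radians([32]))
lev(); togo(.6243,-.277,.16,90)
E
```

```text
time: 30.2
ee_pos: [0.4387, -0.0956, 0.0132]
tcp_rot: [180.0, -0.0, 122.5]
wrist_force: [0.2, -0.5, 0.5]
opening: 0.0855
grasp_force: 0.0
time: 31.2
ee_pos: [0.4388, -0.0957, 0.1595]
tcp_rot: [179.9, 0.0, 89.7]
wrist_force: [-0.4, 0.3, -0.5]
opening: 0.0854
grasp_force: 0.0
riser_mid ['wrist'] x,y [ 0.4398 -0.0958] yaw 32.4 err 0.019
level rotvec [0.06 0.   0.  ]
togo mm [-180.9  185.9   -0.5] az -0.1 rows 4.3 tilt 0.06 q6 77.8 t 31.3
```

The riser is centred in its tray. Next is the post base.

```bash
python3 -m inch '[[[100,-21,22,0,0,0,0],[100,-40,41,0,0,0,0],[100,-42,43,0,0,0,0],[100,-42,43,0,0,0,0],[100,-36,37,0,0,0,0],[100,0,0,0,0,0,0],[100,0,0,0,0,0,0]]]' 80
python3 - <<'E'
from h import *
c=viewer.camera("wrist")
p=fit({"wrist":c},"postbase_mid",cyl(60,0,40)/1e3,[.6243,-.277,.02])
togo(p[0],p[1],.011,90)
E
```

```text
time: 32.17
ee_pos: [0.6243, -0.2766, 0.1583]
tcp_rot: [-180.0, -0.0, 90.1]
wrist_force: [-0.1, -0.6, 0.3]
opening: 0.0856
grasp_force: 0.0
postbase_mid ['wrist'] x,y [ 0.6245 -0.2767] yaw 5.0 err 0.02
togo mm [ -0.5   0.2 148.5] az 0.1 rows 2.5 tilt 0.06 q6 66.1 t 32.27
```

```bash
python3 -m inch '[[[100,0,0,30,0,0,0],[100,0,0,45,0,0,0],[100,0,0,40,0,0,0],[100,0,0,20,0,0,0],[100,0,0,11,0,0,0],[100,0,0,0,0,0,0],[100,0,0,0,0,0,0],[100,0,0,0,0,0,0]]]' 80
python3 -c "
from h import *
togo(.6245,-.2767,.011,90);lev()"
```

```text
time: 33.28
ee_pos: [0.6252, -0.2771, 0.0136]
tcp_rot: [179.9, 0.0, 89.9]
wrist_force: [-0.1, -0.5, 0.0]
opening: 0.0854
grasp_force: 0.0
togo mm [ 0.4 -0.7  2.6] az -0.1 rows 0.0 tilt 0.1 q6 66.1 t 33.27
level rotvec [0.09 0.04 0.  ]
```

```bash
python3 -m inch '[[[0,0,0,0,0,0,0],[0,0,0,0,0,0,0],[0,0,0,0,0,0,0],[0,0,0,0,0,0,0],[0,0,0,0,0,0,0],[0,0,0,0,0,0,0]]]' 80
python3 -m inch '[[[0,0,0,-5,0,0,0],[0,0,0,-15,0,0,0],[0,0,0,-35,0,0,0],[0,0,0,-50,0,0,0],[0,0,0,-50,0,0,0],[0,0,0,-25,0,0,0],[0,0,0,0,0,0,0],[0,0,0,0,0,0,0]]]'
python3 - <<'E'
from h import *
togo(.4663,.22,.19,90); lev()
E
```

```text
time: 34.02
ee_pos: [0.6248, -0.277, 0.0132]
tcp_rot: [179.9, 0.0, 90.0]
wrist_force: [-0.2, 1.0, 5.1]
opening: 0.0565
grasp_force: 87.0
time: 35.02
ee_pos: [0.6242, -0.2766, 0.1907]
tcp_rot: [-179.9, -0.1, 90.0]
wrist_force: [-0.1, -0.3, -6.0]
opening: 0.0568
grasp_force: 86.8
togo mm [ 496.5 -158.3    1.4] az -0.0 rows 8.7 tilt 0.12 q6 66.1 t 35.02
level rotvec [-0.1  -0.05  0.  ]
```

```bash
python3 -m inch '[[[0,30,-9,0,0,0,0],[0,53,-17,0,0,0,0],[0,57,-18.5,0,0,0,0],[0,58,-19,0,0,0,0],[0,58,-19,0,0,0,0],[0,58,-19,0,0,0,0],[0,58,-18.5,0,0,0,0],[0,58,-18.5,0,0,0,0]]]'
python3 -m inch '[[[0,45,-13,0,0,0,0],[0,21,-6.8,0,0,0,0],[0,0,0,0,0,0,0],[0,0,0,0,0,0,0],[0,0,0,0,0,0,0]]]'
python3 - <<'E'
from h import *
c=viewer.camera("wrist"); save(c,"w10.png",1)
p=fit({"wrist":c},"tray_postbase",cyl(84,0,8)/1e3,[.466,.29,0])
togo(p[0],p[1],.1); lev()
E
```

```text
time: 36.02
ee_pos: [0.4847, 0.1548, 0.1905]
tcp_rot: [-179.9, 0.0, 89.9]
wrist_force: [1.5, 0.4, -5.0]
opening: 0.0564
grasp_force: 87.0
time: 36.65
ee_pos: [0.4668, 0.2185, 0.1918]
tcp_rot: [-180.0, 0.0, 89.9]
wrist_force: [-0.4, 0.1, -5.8]
opening: 0.0566
grasp_force: 87.0
tray_postbase ['wrist'] x,y [0.4649 0.2903] yaw 7.0 err 0.026
togo mm [71.8 -2.2 92.2] az None rows 1.9 tilt 0.01 q6 115.2 t 36.75
level rotvec [-0.01  0.   -0.  ]
```

View pics/w10.png

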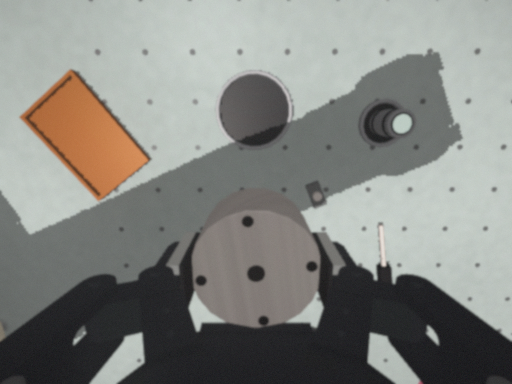

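The post base is held level at (256,270), and its tray is clear at (256,108).

```bash
python3 -m inch '[[[0,35,-1.1,5,0,0,0],[0,36.8,-1.1,15,0,0,0],[0,0,0,40,0,0,0],[0,0,0,45,0,0,0],[0,0,0,30,0,0,0],[0,0,0,10,0,0,0],[0,0,0,0,0,0,0],[0,0,0,0,0,0,0]]]'
python3 - <<'E'
from h import *
togo(.4649,.2903,.0162); lev()
E
```

```text
time: 37.75
ee_pos: [0.4654, 0.2915, 0.049]
tcp_rot: [179.9, -0.1, 89.9]
wrist_force: [0.2, -0.5, -5.0]
opening: 0.0568
grasp_force: 87.1
togo mm [-1.3 -0.6 32.8] az None rows 0.5 tilt 0.14 q6 122.1 t 37.75
level rotvec [ 0.12 -0.08 -0.  ]
```

```bash
python3 -m inch '[[[0,-0.5,0,12,0,0,0],[0,0,0,10,0,0,0],[0,0,0,5,0,0,0],[0,0,0,2,0,0,0],[0,0,0,0,0,0,0],[0,0,0,0,0,0,0]]]'
python3 -m inch '[[[0,0,0,1,0,0,0],[0,0,0,0.7,0,0,0],[0,0,0,0,0,0,0],[0,0,0,0,0,0,0]]]'
python3 -m inch '[[[0,0,0,0.7,0,0,0],[0,0,0,0,0,0,0]]]'
```

```text
time: 38.5
ee_pos: [0.4647, 0.2908, 0.0187]
tcp_rot: [180.0, -0.0, 90.0]
wrist_force: [-0.3, -1.4, -4.6]
opening: 0.0565
grasp_force: 87.1
time: 39.0
ee_pos: [0.4645, 0.2906, 0.0167]
tcp_rot: [180.0, -0.0, 90.0]
wrist_force: [-0.2, 0.2, -4.9]
opening: 0.0569
grasp_force: 87.1
time: 39.25
ee_pos: [0.4646, 0.2907, 0.0162]
tcp_rot: [180.0, -0.0, 90.0]
wrist_force: [-0.0, -1.7, -1.3]
opening: 0.0567
grasp_force: 87.8
```

```bash
python3 -m inch '[[[0,0,0,0.7,0,0,0],[0,0,0,0.3,0,0,0],[0,0,0,0,0,0,0]]]'
```

```text
time: 39.62
ee_pos: [0.4646, 0.2907, 0.0161]
tcp_rot: [180.0, -0.0, 90.0]
wrist_force: [-3.6, -2.2, 7.2]
opening: 0.0563
grasp_force: 88.1
```

It rests on the floor. I let go, rise and check everything.

```bash
python3 -m inch '[[[80,0,0,0,0,0,0],[90,0,0,0,0,0,0],[100,0,0,0,0,0,0],[100,0,0,0,0,0,0]]]'
python3 -m inch '[[[100,0,0,-15,0,0,0],[100,0,0,-40,0,0,0],[100,0,0,-50,0,0,0],[100,0,0,-50,0,0,0],[100,-40,0,-30,0,0,0],[100,-40,0,0,0,0,0],[100,0,0,0,0,0,0],[100,0,0,0,0,0,0]]]'
python3 - <<'E'
from h import *
c=viewer.camera("wrist"); s=viewer.camera("side"); save(s,"s2.png")
fit({"wrist":c},"postbase_mid",cyl(60,3,43)/1e3,[.4649,.2906,.023])
fit({"wrist":c},"tube_mid",cyl(28,3,49)/1e3,[.6061,.2771,.026])
fit({"wrist":c},"tray_postbase",cyl(84,0,8)/1e3,[.466,.29,0])
for th in("mirror","driver"):
    for k in finder.mark_of("side",th)[:1]: print(th,k["conf"],np.round(k["position"],1),ray(s,k["position"],0))
print(bot.get_obs()["wrist_force"])
E
```

```text
time: 40.12
ee_pos: [0.4645, 0.2907, 0.0149]
tcp_rot: [180.0, -0.0, 90.0]
wrist_force: [0.5, 0.2, -0.9]
opening: 0.0856
grasp_force: 0.0
time: 41.12
ee_pos: [0.4645, 0.2108, 0.2006]
tcp_rot: [180.0, -0.0, 89.9]
wrist_force: [-0.3, 0.7, 0.2]
opening: 0.0855
grasp_force: 0.0
postbase_mid ['wrist'] x,y [0.4648 0.2905] yaw 0.7 err 0.023
tube_mid ['wrist'] x,y [0.606  0.2785] yaw 9.1 err 0.046
tray_postbase ['wrist'] x,y [0.4649 0.2904] yaw 7.3 err 0.026
mirror 0.83 [221.2 186.4] [0.46020253 0.1072407  0.        ]
driver 0.56 [282.5 173.6] [0.62352787 0.09215833 0.        ]
[0.48494808 1.57083586 0.28352451]
```

View pics/s2.png

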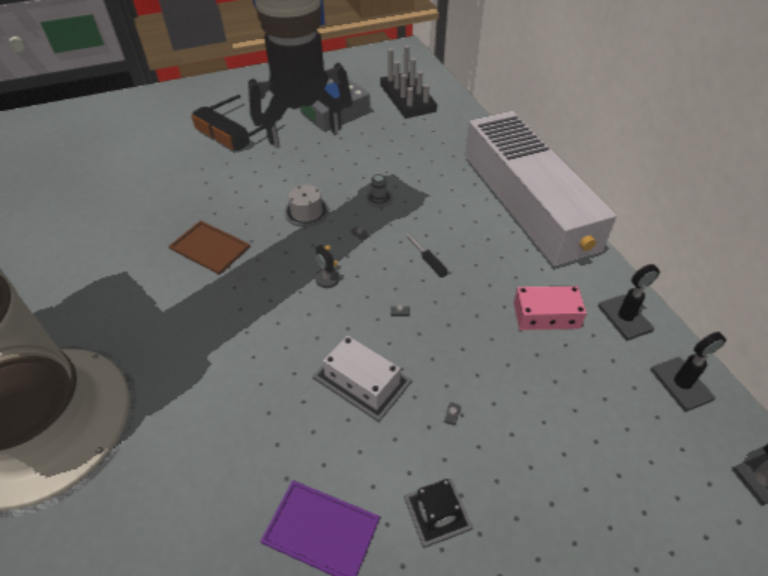

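In the side view all four parts stand upright in their own trays: riser at (362,370), cube at (440,507), post base at (306,205) and tube at (379,188). The mirror and the screwdriver have not moved, and the arm touches nothing.

```bash
python3 -c "
from workcell import bot
print(bot.job_done())"
```

```text
the job is handed in; nothing more can be done
None
```

I handed the job in at about 41 s: all four parts stand upright in their own trays, each within about 2 mm of centre by the camera fits, and the mirror and screwdriver were not disturbed; the hand-in call returned no verdict.

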